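# Set a glazed disc under the bench magnifier

### The arm

A 6-joint arm with a two-finger parallel gripper is mounted at the origin on the work surface. World frame = base frame: x ahead of the robot, y to its left, z up, the work surface at z = 0. Lengths are in m, angles in rad, forces in N, time in s.
With the tool pointing down it reaches from about 0.3 to 0.775 m from the base axis. Payload 14.6 kg.
Tool frame: the origin (TCP) lies between the finger pads; the fingertips stand 14 mm ahead of it and the grasp point (between the pads) lies 5 mm behind it; z points along the fingers, y is the line along which they close (so a half turn about z gives the same grasp; the last joint's range is limited). The gripper opens to 94 mm and grips with 3 to 60 N. Pads are 16 mm wide; open, the fingers measure 119 mm over their backs; the gripper's body (75 mm by 177 mm) begins 78 mm behind the grasp point.
Start: joints at [-1.283, 0.3, 1.521, -0, 1.321, -0.067], TCP at [0.191, -0.516, 0.219] pointing down, gripper open.
Joint ranges: [-3.03, 3.03], [-0.79, 2.21], [0.23, 2.52], [-1.04, 4.18], [0, 3.07], [-2.55, 2.55]. Speed limits (rad/s): [2.22, 2.22, 2.57, 3.14, 3.14, 3.14].

### API

Orientations are given as [roll, pitch, yaw] about the fixed x, y, z axes, in that order (R = Rz(yaw) Ry(pitch) Rx(roll)).
In Python, from station import ctrl gives the robot as it stands. The module is installed in compiled form; this text tells all that it offers.
- The arm moves only by the tool move_arm, never from a script. Its argument "targets" is a list of rows, each a list of 7 numbers: the opening, from -1 (shut) to 1 (fully open), then the shift along the tool's x, y, z in units of 50 mm (1.0 is 50 mm), then the turn, a rotation vector about the tool's x, y, z in rad. A call has 1 to 12 rows; each row is the pose to reach, as a shift and turn from the pose commanded when the call began, along the tool's axes at that moment; what a row does not reach only later rows make up. A row lasts 1/10 s, in which the tool goes at most 50 mm and 8.59 degrees, less where a joint would pass 70% of its speed; a pose out of reach is approached as far as the arm can. A call with a gripper value outside its range is refused whole. The fingers move at their own pace and stop on an object; "grip_force" is the grip in N (left out, the last holds). Time passes only in rows, so rows that repeat a pose let the fingers close. It gives the time, the measured TCP pose, the force, the opening and the grip force at its end, in the units of the state.
- ctrl.get_obs(): the state, without advancing time (a new reading comes with each control period).
- ctrl.camera(name): name is "scene" or "top" or "wrist"; returns (picture, depth): 400x640x3 uint8, red, green, blue; 400x640 float32, m along the optical axis (not along the pixel's ray), 0 where there is no reading.
- ctrl.camera_params(name): a dict with "intrinsics" (3x3 intrinsics, pixels), "rvec" (rotation vector, rad) and "tvec" (3), from world to camera coordinates, as OpenCV has them; the wrist camera has in their place "T_tool_cam" (4x4, takes a point from camera to tool coordinates, whose origin is the TCP and whose axes are the flange's). Camera axes: x right, y down, z forward; pixel columns grow to the right and rows downward; lengths in m; the calibration is good to about 2 mm. The wrist camera is an equidistant fisheye: a pixel r from the principal point sees the ray r / f radians off the axis. A picture is of the moment at which its call begins: read the wrist's pose just before it. camera_params takes no time and is no camera call.
- ctrl.hand_in(): hands the job in; it is judged then, once.
Trained networks look in the newest picture that a camera, given by its name, has taken for a name from the list of things; names that differ only in an ending like _2 or _b are one class to them, and where a whole thing is asked for, a point or a joint stands for the part that bears it (a point fixed in the world has none). Each returns a list of dicts, best first, with "score" (0 to 1); they miss things now and then, are a little off and sometimes report something else, mostly with a low value. They report only what shows in the picture. A call takes as long as a camera call. They do not tell look-alikes from the thing itself.
- ctrl.cut_out(camera, target): "region" (400x640 bool, what is visible of it) and "point" ([column, row] in pixels, amid what is visible of it).
- ctrl.tip_of(camera, target): "point" ([column, row] in pixels: a listed point, or the origin of a listed thing).
The state is a dict: "time_s": time; "qpos": joint angles; "joint_vel": joint speeds; "tau": joint torques, N m; "ee_pos": TCP position; "eef_rot": TCP orientation; "force": force on the tool from outside, world axes, zero at the start; "moment": the same for the moment, N m; "grip_width": finger opening in m; "grip_force": force on a finger pad.
Only numpy, scipy, OpenCV 4.12 (cv2) and the standard library are available. Lean on these libraries where they do the work, as an engineer would, in place of code of your own. Each camera call takes 0.05 s, during which the arm holds its last target. There are 200 camera calls.

### The job

Get the yellow-glazed disc ready for inspection: lay it gently, yellow side up, in the marked ring in the middle of the round viewing stand while the magnifier is still swung aside, never letting it drop. Then swing the magnifier arm round on its post so that the lens is centred over the disc, and leave it there. Leave the white discs, the brush and the jar where they lie.

Things in the scene. Friction and masses are not known exactly. Their poses are not given: they have to be found in the camera images.
- yellow_disc: flat round ceramic disc with a yellow glazed top, 54 mm across, 11 mm thick, about 50 g, lying flat and loose on the table, yellow side up; origin at the centre of its underside, z up
- white_disc_1: plain white fired clay disc, 54 mm across, 11 mm thick, lying flat loose on the table, a bystander; origin at the centre of its underside
- white_disc_2: plain white fired clay disc, 54 mm across, 11 mm thick, lying flat loose on the table, a bystander; origin at the centre of its underside
- viewing_stand: fixed round dark steel stand, 110 mm across the top, 40 mm high, narrower waist, a thin white ring 66 mm across painted on the middle of its flat top; origin at the centre of its underside
- stand_top (a point): centre of the stand's flat top, inside the painted ring, 40 mm above the table; z up
- magnifier_base: bench magnifier's fixed grey foot, 120 mm across and 18 mm high, carrying a 20 mm post; the hinge axis is vertical through its origin, the centre of its underside. The swinging arm on top lies between 200 and 228 mm above the table
- magnifier_arm (a joint): swing of the magnifier arm about its post, rad, from -0.7 to 1.9; it grows anticlockwise seen from above (carrying the lens to the robot's right, -y); at 0 the arm points along the foot's own -x. It starts swung aside, turns with light friction and stays where it is left. The lens passes over the stand's middle (within about 6 mm) at one angle, which differs from start to start
- lens_center (a point): centre of the round glass lens in its white frame (glass 100 mm, frame 118 mm across, 18 mm thick), 210 mm from the hinge axis, 214 mm above the table
- knob_grip (a point): grip point of the red upright round knob on top of the arm, 22 mm in diameter, rising to 268 mm above the table and clear from 222 mm up; this point is on its axis at 250 mm, 115 mm from the hinge axis on the line to the lens
- hinge_top (a point): top of the hinge hub (34 mm across), on the hinge axis, 228 mm above the table
- brush: loose paint brush with red handle, 170 mm long, a bystander lying on the table
- glaze_jar: loose closed jar with blue cap, 60 mm across and 75 mm high, a bystander; origin at the centre of its underside
Things that resemble listed ones, but are neither listed nor needed, are in the scene too. Leave any black or blue look-alike of the yellow_disc alone.

How it is judged:
By the outcome, as a careful person would: the job done as asked, in the order asked, and still so for the second after the job is handed in, with the robot touching nothing.
It also fails if it takes over 64 s, if anything falls off the work surface, if the arm or the gripper's body presses on something with over 40 N, if the wrist force passes 120 N, or if a joint passes its speed limit or range.

## Working session

There is one attempt and no reset: what is moved stays moved. The work goes in short steps, Python scripts to look and compute and a tool call to move; the robot and the scene stay as the last step left them, time stands still between calls to the robot, and variables do not carry over. Pictures are saved under pics/ and viewed, at most 10 in all, crops included, and the job is handed in when it is done.

Besides the shell and the picture viewer there is one more tool, called after "Emit:" as a command line: name --pt "numbers of a row" for each row, then --argument value for the rest. move_arm: Moves the arm, as the interface text tells. Its arguments: {"type":"object","properties":{"targets":{"type":"array"},"grip_force":{"type":"number"}},"required":["targets"]}

```bash
mkdir -p pics; cat > h.py <<'E'
import numpy as np, cv2
from scipy.spatial.transform import Rotation as R
from station import ctrl
def look(n,save=None):
    o=ctrl.get_obs(); im,d=ctrl.camera(n)
    if save: cv2.imwrite('pics/'+save,im[:,:,::-1])
    return o,im,d
def ray(n,px,o=None):
    p=ctrl.camera_params(n); K=np.array(p['intrinsics'])
    if n!='wrist':
        Rm=R.from_rotvec(np.ravel(p['rvec'])).as_matrix(); t=np.ravel(p['tvec'])
        v=np.linalg.inv(K)@[px[0],px[1],1]; return -Rm.T@t, Rm.T@v
    a=np.array([(px[0]-K[0,2])/K[0,0],(px[1]-K[1,2])/K[1,1]]); r=np.hypot(*a)
    v=np.array([*(a*np.sin(r)/max(r,1e-9)),np.cos(r)])
    T=np.array(p['T_tool_cam']); E=R.from_euler('xyz',o['eef_rot']).as_matrix()
    return E@T[:3,3]+o['ee_pos'], E@T[:3,:3]@v
def atz(n,px,z,o=None):
    c,v=ray(n,px,o); return c+v*(z-c[2])/v[2]
def atd(n,px,d):
    c,v=ray(n,px); return c+v*d[int(round(px[1])),int(round(px[0]))]
E
python3 - <<'E'
from h import *
print(ctrl.get_obs())
ims=[]
for n in ['scene','top']:
    o,im,d=look(n,n+'0.png')
    Z={'yellow_disc':.011,'stand_top':.04,'magnifier_base':.0,'lens_center':.214,'knob_grip':.25,'hinge_top':.228,'viewing_stand':0.,'glaze_jar':0.,'white_disc_1':.0}
    for k,z in Z.items():
        for r in ctrl.tip_of(n,k)[:3]:
            print(n,k,round(r['score'],2),np.round(r['point']),atz(n,r['point'],z).round(3))
E
```

```text
{'time_s': 0.0, 'qpos': array([-1.28258204e+00,  3.00457774e-01,  1.52157712e+00,  9.35637216e-06,
        1.32066328e+00, -6.66191663e-02]), 'joint_vel': array([ 4.89510000e-04,  7.82942240e-04, -1.21085308e-03, -1.22097137e-03,
        5.59832267e-04,  3.52123169e-05]), 'tau': array([-3.50851406e-04, -5.31807554e+01, -3.52737880e+01,  7.08269281e-02,
        2.43939960e-02, -8.35335845e-05]), 'ee_pos': array([ 0.19101119, -0.51551472,  0.2188953 ]), 'eef_rot': array([-3.14049019e+00, -8.26367753e-05,  3.54831083e-01]), 'force': array([-0.26125896, -0.2837177 ,  0.06597637]), 'moment': array([-0.013283  ,  0.02576102, -0.01978936]), 'grip_force': 0.0, 'grip_width': 0.09409258736652633}
scene yellow_disc 0.85 [412. 357.] [0.611 0.497 0.011]
scene yellow_disc 0.81 [447. 304.] [0.438 0.447 0.011]
scene yellow_disc 0.6 [417. 318.] [0.529 0.429 0.011]
scene stand_top 0.97 [348. 200.] [0.459 0.028 0.04 ]
scene magnifier_base 0.78 [280. 222.] [ 0.664 -0.051  0.   ]
scene lens_center 0.96 [267. 127.] [ 0.58  -0.236  0.214]
scene knob_grip 0.95 [272. 145.] [ 0.622 -0.125  0.25 ]
scene hinge_
[... 498 characters left out ...]
top 0.84 [326. 224.] [0.458 0.024 0.04 ]
top magnifier_base 0.83 [345. 171.] [ 0.653 -0.041  0.   ]
top lens_center 0.9 [412. 177.] [ 0.584 -0.234  0.214]
top lens_center 0.45 [326. 224.] [0.436 0.026 0.214]
top knob_grip 0.91 [383. 161.] [ 0.624 -0.139  0.25 ]
top hinge_top 0.87 [347. 150.] [ 0.662 -0.034  0.228]
top viewing_stand 0.57 [328. 226.] [0.455 0.016 0.   ]
top viewing_stand 0.2 [383. 164.] [ 0.683 -0.178  0.   ]
top glaze_jar 0.63 [452. 187.] [ 0.602 -0.422  0.   ]
top glaze_jar 0.33 [384. 163.] [ 0.685 -0.179  0.   ]
top white_disc_1 0.71 [246. 227.] [0.448 0.301 0.   ]
top white_disc_1 0.69 [451. 185.] [ 0.609 -0.416  0.   ]
top white_disc_1 0.65 [254. 187.] [0.592 0.281 0.   ]
```

View pics/scene0.png

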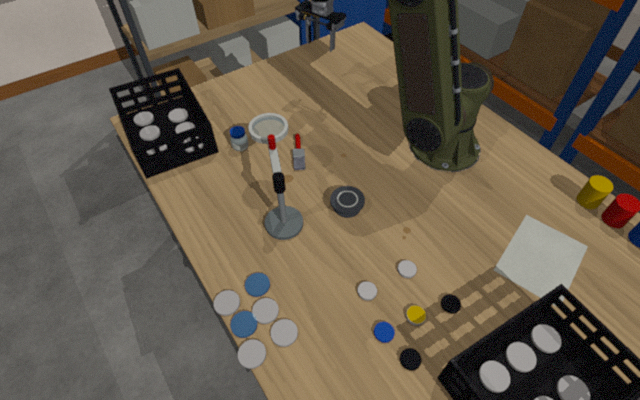

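View pics/top0.png

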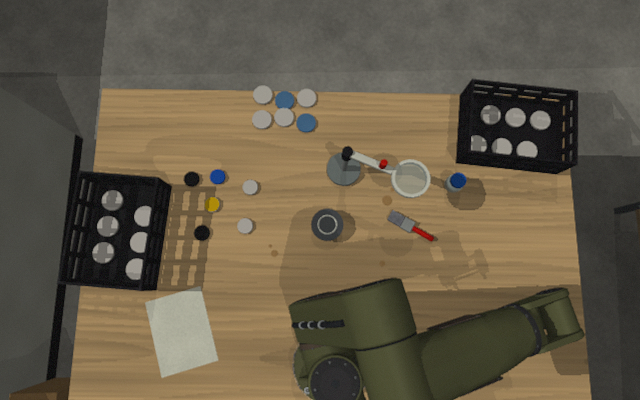

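The yellow disc is at about (213,204) in the top picture and (415,314) in the scene picture. Black and blue look-alikes surround it. The stand is at (326,224), and the lens is swung aside at (410,178).

```bash
cat >> h.py <<'E'
def go(p,yaw):
    o=ctrl.get_obs(); E=R.from_euler('xyz',o['eef_rot'])
    T=R.from_euler('xyz',[np.pi,0,yaw])
    print('now',o['ee_pos'].round(4),o['eef_rot'].round(3),'| shift',(E.inv().apply(np.array(p)-o['ee_pos'])/.05).round(3),'turn',(E.inv()*T).as_rotvec().round(3))
def yel(im,box=None):
    h=cv2.cvtColor(im,cv2.COLOR_RGB2HSV); m=cv2.inRange(h,(22,150,90),(33,255,255))
    n,l,s,c=cv2.connectedComponentsWithStats(m)
    return [(c[i].round(1),s[i][2:]) for i in range(1,n) if s[i][4]>40]
E
python3 - <<'E'
from h import *
for n in ['scene','top']:
    o,im,d=look(n)
    for c,s in yel(im): print(n,c,s,atz(n,c,.011).round(4),atd(n,c,d).round(4))
go([.528,.425,.17],.2)
E
```

```text
scene [599. 188.] [ 30  31 503] [-0.2687  0.442   0.011 ] [-0.178   0.4573  0.0887]
scene [416.  313.9] [ 19  19 269] [0.5252 0.4197 0.011 ] [0.5227 0.4184 0.0052]
top [211.4 203.8] [ 14  14 164] [0.5264 0.4226 0.011 ] [0.5255 0.4215 0.0158]
now [ 0.1911 -0.5157  0.2194] [-3.142  0.     0.355] | shift [ 12.855 -15.302   0.989] turn [-0.     0.     0.155]
```

Emit:
move_arm --pt "1 2 -2.4 0 0 0 0" --pt "1 4 -4.8 0 0 0 0" --pt "1 6 -7.1 0 0 0 0" --pt "1 8 -9.5 0 0 0 0.1" --pt "1 10 -11.9 0.2 0 0 0.155" --pt "1 11.5 -13.7 0.5 0 0 0.155" --pt "1 12.8 -15.2 1 0 0 0.155" --pt "1 12.8 -15.2 1 0 0 0.155" --pt "1 12.8 -15.2 1 0 0 0.155" --pt "1 12.8 -15.2 1 0 0 0.155" --pt "1 12.8 -15.2 1 0 0 0.155" --pt "1 12.8 -15.2 1 0 0 0.155"

```text
time_s: 2.3
ee_pos: [0.3938, 0.0505, 0.1966]
eef_rot: [3.141, -0.001, 0.2]
force: [0.7, -1.9, 0.3]
grip_width: 0.0942
grip_force: 0.0
```

```bash
python3 - <<'E'
from h import *
go([.526,.421,.14],.2)
o,im,d=look('wrist','w0.png')
for k,z in [('stand_top',.04),('knob_grip',.25),('hinge_top',.228),('lens_center',.214)]:
    for r in ctrl.tip_of('wrist',k)[:2]: print(k,round(r['score'],2),np.round(r['point']),atz('wrist',r['point'],z,o).round(4))
E
```

```text
now [0.3938 0.0505 0.1966] [ 3.141e+00 -1.000e-03  2.000e-01] | shift [ 4.062 -6.737  1.134] turn [ 0.    -0.001  0.   ]
stand_top 0.67 [361. 135.] [0.4549 0.019  0.04  ]
```

View pics/w0.png

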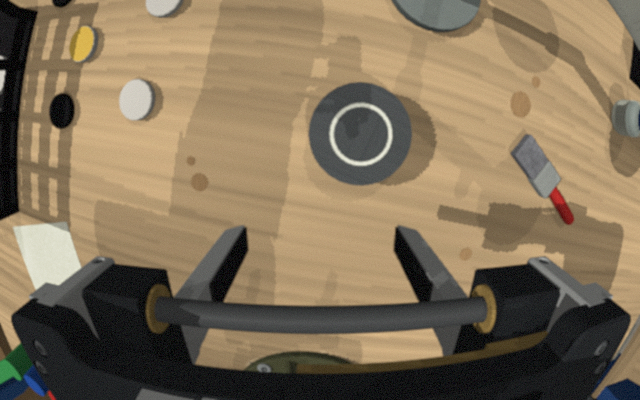

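The ring on the stand is clear at (361,135), and the yellow disc is at (85,44). Next I move above the disc.

Emit:
move_arm --pt "1 0.5 -0.83 0.1 0 0 0" --pt "1 1 -1.67 0.2 0 0 0" --pt "1 1.5 -2.5 0.3 0 0 0" --pt "1 2 -3.34 0.5 0 0 0" --pt "1 2.5 -4.17 0.7 0 0 0" --pt "1 3 -5 0.9 0 0 0" --pt "1 3.5 -5.85 1.1 0 0 0" --pt "1 3.8 -6.4 1.13 0 0 0" --pt "1 4.06 -6.74 1.13 0 0 0" --pt "1 4.06 -6.74 1.13 0 0 0" --pt "1 4.06 -6.74 1.13 0 0 0"

```text
time_s: 3.65
ee_pos: [0.5265, 0.417, 0.1397]
eef_rot: [3.141, 0.0, 0.198]
force: [-0.9, 0.1, -0.1]
grip_width: 0.0939
grip_force: 0.0
```

```bash
python3 - <<'E'
from h import *
o,im,d=look('wrist','w1.png')
for c,s in yel(im):
    p=atz('wrist',c,.011,o); print(c,s,p.round(4))
    if s[0]>25: go([p[0],p[1],.06],.2)
E
```

```text
[317.3 192. ] [  49   47 1767] [0.5253 0.4193 0.011 ]
now [0.5263 0.4169 0.1399] [3.141 0.    0.198] | shift [-0.01  -0.051  1.598] turn [ 0.     0.    -0.002]
```

View pics/w1.png

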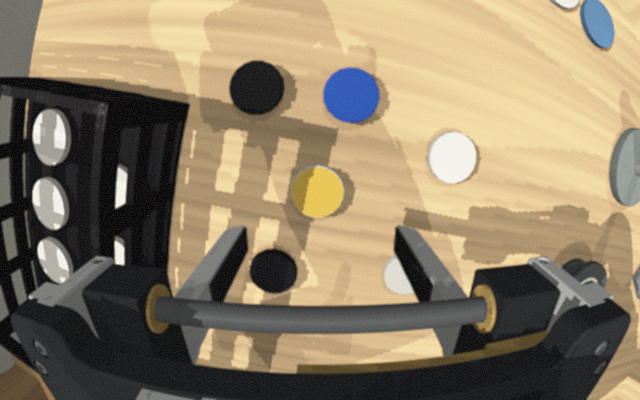

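The yellow disc is at (317,192), centred between the fingers, and the neighbouring discs and basket are clear. Now I descend.

Emit:
move_arm --pt "1 0 -0.04 0.5 0 0 0" --pt "1 0 -0.04 1.1 0 0 0" --pt "1 0 -0.04 1.6 0 0 0" --pt "1 0 -0.04 2 0 0 0" --pt "1 0 -0.04 2.25 0 0 0" --pt "1 0 -0.04 2.4 0 0 0" --pt "1 0 -0.04 2.47 0 0 0" --pt "1 0 -0.04 2.47 0 0 0"

```text
time_s: 4.5
ee_pos: [0.5255, 0.4207, 0.0168]
eef_rot: [-3.141, -0.0, 0.2]
force: [-0.4, -0.5, 0.0]
grip_width: 0.0941
grip_force: 0.0
```

Emit:
move_arm --pt "0.2 0 0 0 0 0 0" --pt "0 0 0 0 0 0 0" --pt "-0.2 0 0 0 0 0 0" --pt "-0.4 0 0 0 0 0 0" --pt "-0.4 0 0 0 0 0 0" --pt "-0.4 0 0 0 0 0 0" --pt "-0.4 0 0 0 0 0 0" --pt "-0.4 0 0 0 0 0 0" --grip_force 15

```text
time_s: 5.3
ee_pos: [0.5253, 0.4208, 0.0164]
eef_rot: [-3.142, -0.0, 0.2]
force: [-0.9, -0.5, 1.1]
grip_width: 0.0535
grip_force: 15.0
```

Emit:
move_arm --pt "-0.4 0 0 -0.1 0 0 0" --pt "-0.4 0 0 -0.4 0 0 0" --pt "-0.4 0 0 -0.9 0 0 0" --pt "-0.4 0 0 -1.5 0 0 0" --pt "-0.4 0 0 -2 0 0 0" --pt "-0.4 0 0 -2.4 0 0 0" --pt "-0.4 0 0 -2.5 0 0 0"

```text
time_s: 6.0
ee_pos: [0.526, 0.4214, 0.1452]
eef_rot: [-3.14, -0.005, 0.2]
force: [-0.0, -0.9, -0.6]
grip_width: 0.0535
grip_force: 15.0
```

```bash
python3 - <<'E'
from h import *
print(ctrl.get_obs()['grip_width']); go([.415,.021,.14],.2)
E
```

```text
0.053486743381019476
now [0.526  0.4214 0.1452] [-3.14  -0.005  0.2  ] | shift [-3.767  7.408  0.072] turn [-0.002 -0.005 -0.   ]
```

Emit:
move_arm --pt "-0.4 -0.15 0.3 0 0 0 0" --pt "-0.4 -0.5 0.95 0 0 0 0" --pt "-0.4 -0.9 1.75 0 0 0 0" --pt "-0.4 -1.3 2.55 0 0 0 0" --pt "-0.4 -1.7 3.35 0 0 0 0" --pt "-0.4 -2.1 4.15 0 0 0 0" --pt "-0.4 -2.5 4.95 0 0 0 0" --pt "-0.4 -2.9 5.75 0 0 0 0" --pt "-0.4 -3.3 6.5 0 0 0 0" --pt "-0.4 -3.6 7.1 0 0 0 0" --pt "-0.4 -3.75 7.35 0 0 0 0" --pt "-0.4 -3.77 7.4 0 0 0 0"

```text
time_s: 7.2
ee_pos: [0.4134, 0.0196, 0.1413]
eef_rot: [3.142, 0.0, 0.198]
force: [0.3, -0.0, -1.2]
grip_width: 0.0534
grip_force: 15.0
```

Emit:
move_arm --pt "-0.4 0 0 0 0 0 0" --pt "-0.4 0 0 0 0 0 0"

```text
time_s: 7.4
ee_pos: [0.4141, 0.0214, 0.1413]
eef_rot: [-3.141, 0.0, 0.2]
force: [0.7, -1.4, -0.6]
grip_width: 0.0536
grip_force: 15.0
```

```bash
python3 - <<'E'
from h import *
o,im,d=look('wrist','w2.png'); print(o['grip_width'])
h=cv2.cvtColor(im,cv2.COLOR_RGB2HSV); 
for r in ctrl.tip_of('wrist','stand_top')[:2]:
    p=atz('wrist',r['point'],.04,o);print('tip',r['score'],r['point'],p.round(4))
    # ring pixels -> plane -> circle fit
    m=cv2.inRange(h,(0,0,150),(179,60,255)); ys,xs=np.nonzero(m)
    P=np.array([atz('wrist',(x,y),.04,o) for x,y in zip(xs,ys)])
    q=P[np.abs(np.hypot(*(P[:,:2]-p[:2]).T)-.033)<.009][:,:2]
    for _ in range(5):
        s=np.linalg.lstsq(np.c_[2*q,np.ones(len(q))],(q**2).sum(1),rcond=None)[0]
        rad=np.sqrt(s[2]+s[0]**2+s[1]**2); e=np.abs(np.hypot(*(q-s[:2]).T)-rad); q=q[e<max(.0025,np.median(e))]
    print('fit',s[:2].round(4),rad,len(q))
go([s[0],s[1],.14],.2)
E
```

```text
0.05355845581364187
tip 0.73 [331.9, 153.3] [0.4565 0.0195 0.04  ]Traceback (most recent call last):
  File "<stdin>", line 8, in <module>
  File "h.py", line 18, in atz
    c,v=ray(n,px,o); return c+v*(z-c[2])/v[2]
        ~~~^^^^^^^^
  File "h.py", line 9, in ray
    p=ctrl.camera_params(n); K=np.array(p['intrinsics'])
ValueError: time passes only in moves, steps and waits
```

View pics/w2.png

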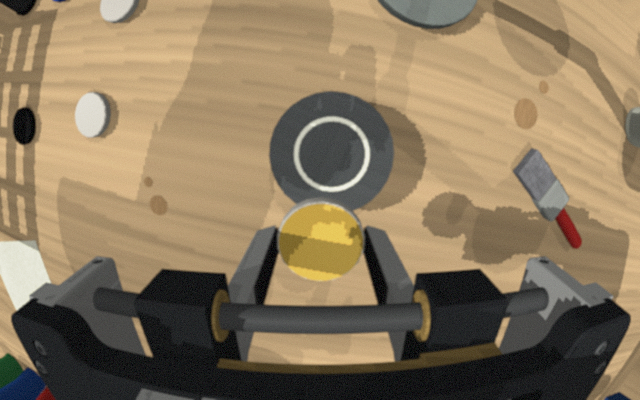

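The ring is clear, centred at (332,153). The disc is held level at (320,240).

```bash
python3 - <<'E'
from h import *
o=ctrl.get_obs()
print('disc',atz('wrist',(320.5,239.5),.136,o).round(4))
go([.4565,.0197,.0565],.2)
E
```

```text
disc [0.4166 0.0214 0.136 ]
now [0.4141 0.0215 0.1412] [-3.141  0.     0.201] | shift [0.825 0.205 1.694] turn [-0.     0.     0.001]
```

Emit:
move_arm --pt "-0.4 0.3 0.08 0.1 0 0 0" --pt "-0.4 0.6 0.15 0.3 0 0 0" --pt "-0.4 0.8 0.2 0.6 0 0 0" --pt "-0.4 0.8 0.2 1 0 0 0" --pt "-0.4 0.8 0.2 1.35 0 0 0" --pt "-0.4 0.8 0.2 1.52 0 0 0" --pt "-0.4 0.8 0.2 1.6 0 0 0" --pt "-0.4 0.8 0.2 1.64 0 0 0" --pt "-0.4 0.8 0.2 1.66 0 0 0" --pt "-0.4 0.8 0.2 1.67 0 0 0" --pt "-0.4 0.8 0.2 1.67 0 0 0"

```text
time_s: 8.6
ee_pos: [0.4553, 0.0189, 0.0582]
eef_rot: [3.141, -0.001, 0.2]
force: [0.1, 0.1, -0.2]
grip_width: 0.0533
grip_force: 15.0
```

Emit:
move_arm --pt "-0.4 0 0 0.01 0 0 0" --pt "-0.4 0 0 0.02 0 0 0" --pt "-0.4 0 0 0.03 0 0 0" --pt "-0.4 0 0 0.03 0 0 0"

```text
time_s: 9.0
ee_pos: [0.4551, 0.0189, 0.0563]
eef_rot: [3.142, -0.0, 0.2]
force: [0.7, -0.4, -1.0]
grip_width: 0.0533
grip_force: 15.0
```

Emit:
move_arm --pt "-0.4 0 0 0.005 0 0 0" --pt "-0.4 0 0 0.01 0 0 0" --pt "-0.4 0 0 0.015 0 0 0" --pt "-0.4 0 0 0.02 0 0 0" --pt "-0.4 0 0 0.02 0 0 0"

```text
time_s: 9.5
ee_pos: [0.4552, 0.0189, 0.0562]
eef_rot: [3.141, -0.0, 0.2]
force: [-7.1, -0.3, 15.8]
grip_width: 0.0534
grip_force: 15.0
```

The force shows contact. I ease off a little and open slowly.

Emit:
move_arm --pt "-0.4 0 0 -0.01 0 0 0" --pt "0.1 0 0 -0.01 0 0 0" --pt "0.2 0 0 -0.01 0 0 0" --pt "0.35 0 0 -0.01 0 0 0" --pt "0.5 0 0 -0.01 0 0 0" --pt "0.6 0 0 -0.01 0 0 0" --pt "0.6 0 0 -0.1 0 0 0" --pt "0.6 0 0 -0.5 0 0 0" --pt "0.6 0 0 -1.2 0 0 0" --pt "0.6 0 0 -2 0 0 0" --pt "0.6 0 0 -2.5 0 0 0" --pt "0.6 0 0 -2.5 0 0 0"

```text
time_s: 10.7
ee_pos: [0.4565, 0.0189, 0.1839]
eef_rot: [3.14, -0.006, 0.2]
force: [0.1, -1.0, -0.5]
grip_width: 0.0755
grip_force: 0.0
```

```bash
python3 - <<'E'
from h import *
o,im,d=look('wrist','w3.png')
for c,s in yel(im):
    if s[0]>25: print(c,s,atz('wrist',c,.051,o).round(4))
P={'knob_grip':.25,'hinge_top':.228,'lens_center':.214,'stand_top':.04}
for n in ['wrist','top','scene']:
    if n!='wrist': look(n)
    for k,z in P.items():
        for r in ctrl.tip_of(n,k)[:1]: print(n,k,round(r['score'],2),np.round(r['point']),atz(n,r['point'],z,o).round(4))
go([.45,-.1,.33],1.19)
E
```

```text
[320.1 192.1] [  48   47 1758] [0.4554 0.0183 0.051 ]
wrist hinge_top 0.25 [610. 148.] [ 0.5582 -0.1279  0.228 ]
wrist stand_top 0.64 [108. 146.] [0.4589 0.2761 0.04  ]
top knob_grip 0.88 [385. 161.] [ 0.6224 -0.1455  0.25  ]
top hinge_top 0.68 [347. 149.] [ 0.6657 -0.0328  0.228 ]
top lens_center 0.72 [411. 176.] [ 0.5876 -0.2314  0.214 ]
scene knob_grip 0.89 [270. 146.] [ 0.6285 -0.1253  0.25  ]
scene hinge_top 0.63 [275. 179.] [ 0.6708 -0.0299  0.228 ]
scene lens_center 0.67 [266. 128.] [ 0.5827 -0.2343  0.214 ]
scene stand_top 0.79 [346. 199.] [0.4598 0.019  0.04  ]
now [0.4551 0.0189 0.1803] [-3.142  0.     0.2  ] | shift [-0.572  2.311 -2.994] turn [-0.    0.   -0.99]
```

View pics/w3.png

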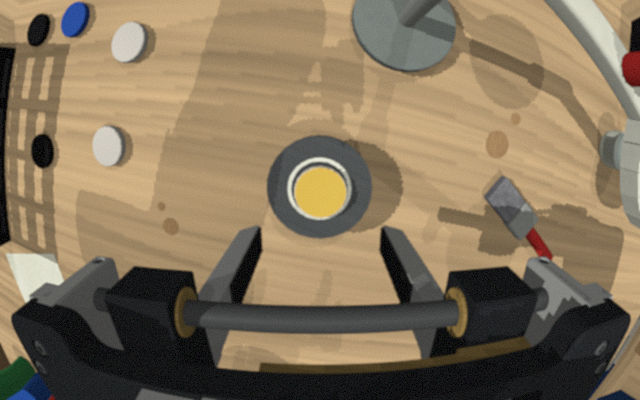

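The disc lies on the stand at (320,192), but the ring looks a little higher, near row 187. I'll measure the ring from this picture.

```bash
python3 - <<'E'
from h import *
o=ctrl.get_obs(); im=cv2.imread('pics/w3.png')
cv2.imwrite('pics/c3.png',cv2.resize(im[125:250,255:385],None,fx=4.6,fy=4.6,interpolation=cv2.INTER_CUBIC))
h=cv2.cvtColor(im,cv2.COLOR_BGR2HSV)
m=cv2.inRange(h,(0,0,130),(179,70,255)); ys,xs=np.nonzero(m)
k=(abs(np.hypot(xs-319,ys-189)-30)<9); xs,ys=xs[k],ys[k]; print(len(xs),xs.min(),xs.max(),ys.min(),ys.max())
q=np.array([atz('wrist',(x,y),.04,o)[:2] for x,y in zip(xs,ys)])
print(len(q))
from scipy.optimize import least_squares
f=least_squares(lambda s:np.hypot(*(q-s).T)-.0322,[.456,.019],loss='soft_l1',f_scale=.001);print('ring',f.x.round(4),np.median(abs(f.fun)))
# stand rim: dark pixels
dk=cv2.inRange(h,(0,0,0),(179,110,95)); dk[:,:262]=0;dk[:,378:]=0;dk[:130]=0;dk[238:]=0
n,l,s,c=cv2.connectedComponentsWithStats(dk); i=1+s[1:,4].argmax(); print('dark',s[i])
E
```

```text
899 287 350 157 219
899
ring [0.4535 0.0192] 0.0016348988532054673
dark [ 267  136  105  102 4912]
```

View pics/c3.png

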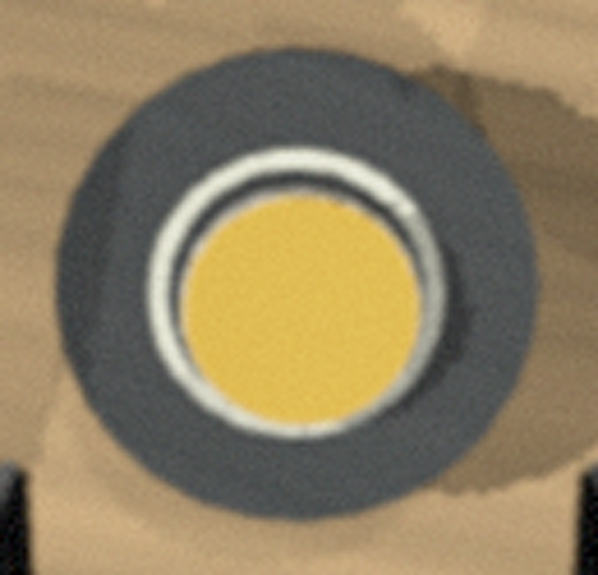

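```bash
python3 - <<'E'
from h import *
o=ctrl.get_obs()
print(atz('wrist',(319.4,188.4),.04,o).round(4),atz('wrist',(320.1,192.1),.051,o).round(4),ray('wrist',(320,190),o)[0].round(3))
E
```

```text
[0.455  0.0195 0.04  ] [0.4542 0.0186 0.051 ] [0.53  0.034 0.345]
```

The disc sits within about 1 mm of the ring centre. Next is the magnifier: I rise and go above the knob.

Emit:
move_arm --pt "0.6 0 0 -0.8 0 0 0" --pt "0.6 0 0 -1.7 0 0 -0.1" --pt "0.6 0 0 -2.6 0 0 -0.2" --pt "0.6 0.3 0.5 -3.2 0 0 -0.33" --pt "0.6 0.8 1.2 -3.2 0 0 -0.46" --pt "0.6 1.3 1.9 -3.2 0 0 -0.6" --pt "0.6 1.8 2.6 -3.2 0 0 -0.73" --pt "0.6 2.2 3.3 -3.2 0 0 -0.86" --pt "0.6 2.5 3.7 -3.2 0 0 -0.99" --pt "0.6 2.6 3.86 -3.2 0 0 -0.99" --pt "0.6 2.6 3.86 -3.2 0 0 -0.99" --pt "0.6 2.6 3.86 -3.2 0 0 -0.99"

```text
time_s: 12.65
ee_pos: [0.6204, -0.1437, 0.3406]
eef_rot: [3.141, -0.0, 1.187]
force: [0.6, 0.7, 0.3]
grip_width: 0.0751
grip_force: 0.0
```

```bash
python3 - <<'E'
from h import *
o,im,d=look('wrist','w4.png')
h=cv2.cvtColor(im,cv2.COLOR_RGB2HSV); m=cv2.inRange(h,(0,150,70),(8,255,255))|cv2.inRange(h,(172,150,70),(180,255,255))
n,l,s,c=cv2.connectedComponentsWithStats(m)
for i in range(1,n):
    if s[i][4]>60: print('red',c[i].round(),s[i],atz('wrist',c[i],.268,o).round(4))
for k,z in [('knob_grip',.25),('hinge_top',.228),('lens_center',.214)]:
    for r in ctrl.tip_of('wrist',k)[:2]: print(k,round(r['score'],2),np.round(r['point']),atz('wrist',r['point'],z,o).round(4))
go([.621,-.144,.245],1.19)
E
```

```text
red [314. 205.] [301 187  26  35 687] [ 0.6163 -0.1382  0.268 ]
red [258. 287.] [256 265   7  35  99] [ 0.5388 -0.1921  0.268 ]
knob_grip 0.65 [316. 202.] [ 0.6163 -0.1419  0.25  ]
hinge_top 0.66 [316.  73.] [ 0.6577 -0.038   0.228 ]
hinge_top 0.65 [370. 296.] [ 0.6275 -0.2676  0.228 ]
lens_center 0.98 [315. 281.] [ 0.5768 -0.2334  0.214 ]
now [ 0.6205 -0.1437  0.3411] [ 3.141 -0.     1.19 ] | shift [-0.002  0.011  1.921] turn [ 0.001 -0.    -0.   ]
```

View pics/w4.png

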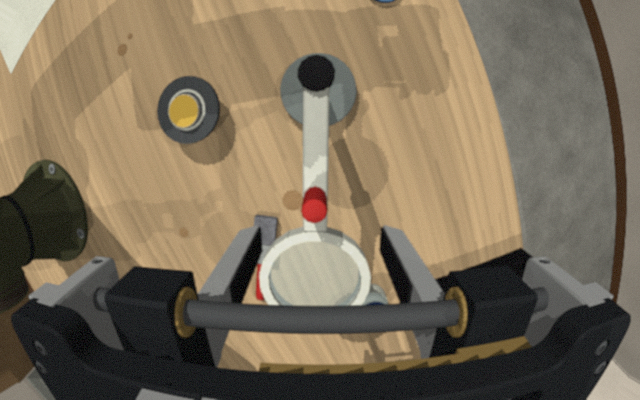

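The red knob is at (314,205), lined up between the open fingers. The hub is at (316,73), the lens at (315,270), and the disc still lies in its ring. The hinge-to-stand distance comes out at 0.2107 m, which matches. Now I descend and grip.

Emit:
move_arm --pt "0.6 0 -0.09 0.4 0 0 0" --pt "0.6 0 -0.09 0.9 0 0 0" --pt "0.6 0 -0.09 1.3 0 0 0" --pt "0.6 0 -0.09 1.6 0 0 0" --pt "0.6 0 -0.09 1.75 0 0 0" --pt "0.6 0 -0.09 1.82 0 0 0" --pt "0.6 0 -0.09 1.82 0 0 0"

```text
time_s: 13.55
ee_pos: [0.6167, -0.1426, 0.2497]
eef_rot: [3.141, -0.0, 1.19]
force: [0.0, 0.6, -0.4]
grip_width: 0.0754
grip_force: 0.0
```

Emit:
move_arm --pt "0 0 0 0 0 0 0" --pt "-0.2 0 0 0 0 0 0" --pt "-0.4 0 0 0 0 0 0" --pt "-0.5 0 0 0 0 0 0" --pt "-0.7 0 0 0 0 0 0" --pt "-0.8 0 0 0 0 0 0" --pt "-0.8 0 0 0 0 0 0" --pt "-0.8 0 0 0 0 0 0" --grip_force 10

```text
time_s: 14.35
ee_pos: [0.6166, -0.1428, 0.2493]
eef_rot: [-3.141, 0.0, 1.19]
force: [-0.8, 0.9, -0.1]
grip_width: 0.0218
grip_force: 10.0
```

```bash
python3 - <<'E'
from h import *
o=ctrl.get_obs(); print(o['force'],o['grip_width'])
h=np.array([.6577,-.038]); E=R.from_euler('xyz',o['eef_rot']); 
k0=o['ee_pos']; v=k0[:2]-h; print('r',np.hypot(*v),np.degrees(np.arctan2(v[1],v[0])))
# rotate commanded TCP about hinge, scaled to r=.115
a0=np.arctan2(v[1],v[0]); a1=np.arctan2(.0195-h[1],.455-h[0])-2*np.pi; 
D=a1-a0; print('sweep',np.degrees(D))
for i in range(1,13):
    s=i/12; a=a0+D*s
    t=np.r_[h+np.hypot(*v)*np.array([np.cos(a),np.sin(a)]),k0[2]]
    print((E.inv().apply(t-k0)/.05).round(2),round(-D*s,2),t.round(3))
E
```

```text
[-0.82699312  0.93255296 -0.13181949] 0.021804112887454583
r 0.11256958112139312 -111.42310417868472
sweep -84.4139681270771
[ 0.01 -0.28  0.  ] 0.12 [ 0.604 -0.137  0.249]
[ 0.06 -0.55  0.  ] 0.25 [ 0.592 -0.13   0.249]
[ 0.15 -0.81  0.  ] 0.37 [ 0.582 -0.121  0.249]
[ 0.26 -1.06  0.  ] 0.49 [ 0.572 -0.111  0.249]
[ 0.4 -1.3  0. ] 0.61 [ 0.564 -0.1    0.249]
[ 0.57 -1.52  0.  ] 0.74 [ 0.557 -0.088  0.249]
[ 0.77 -1.71  0.  ] 0.86 [ 0.551 -0.075  0.249]
[ 0.99 -1.88  0.  ] 0.98 [ 0.548 -0.062  0.249]
[ 1.23 -2.02  0.  ] 1.1 [ 0.546 -0.048  0.249]
[ 1.48 -2.13  0.  ] 1.23 [ 0.545 -0.035  0.249]
[ 1.74 -2.21  0.  ] 1.35 [ 0.546 -0.021  0.249]
[ 2.02 -2.26  0.  ] 1.47 [ 0.549 -0.007  0.249]
```

Emit:
move_arm --pt "-0.8 0 -0.1 0 0 0 0.04" --pt "-0.8 0.01 -0.28 0 0 0 0.12" --pt "-0.8 0.03 -0.42 0 0 0 0.18" --pt "-0.8 0.06 -0.55 0 0 0 0.25" --pt "-0.8 0.1 -0.68 0 0 0 0.31" --pt "-0.8 0.15 -0.81 0 0 0 0.37" --pt "-0.8 0.2 -0.94 0 0 0 0.43" --pt "-0.8 0.26 -1.06 0 0 0 0.49" --pt "-0.8 0.33 -1.18 0 0 0 0.55" --pt "-0.8 0.4 -1.3 0 0 0 0.61" --pt "-0.8 0.48 -1.41 0 0 0 0.68" --pt "-0.8 0.57 -1.52 0 0 0 0.74"

```text
time_s: 15.55
ee_pos: [0.5567, -0.0879, 0.2493]
eef_rot: [3.141, -0.0, 0.447]
force: [3.1, -0.3, -0.7]
grip_width: 0.0218
grip_force: 10.0
```

```bash
python3 - <<'E'
from h import *
o=ctrl.get_obs(); print(o['force'],o['grip_width'])
h=np.array([.6577,-.038]); E=R.from_euler('xyz',o['eef_rot']); k0=o['ee_pos']; v=k0[:2]-h; a0=np.arctan2(v[1],v[0]); a1=np.arctan2(.0195-h[1],.455-h[0])-2*np.pi
if a0>0:a0-=2*np.pi
D=a1-a0; print('r',np.hypot(*v),'sweep',np.degrees(D),np.degrees(a0))
for i in range(1,12):
    s=i/11; a=a0+D*s
    t=np.r_[h+np.hypot(*v)*np.array([np.cos(a),np.sin(a)]),k0[2]]
    print((E.inv().apply(t-k0)/.05).round(2),round(-D*s,2))
E
```

```text
[ 3.13740839 -0.31929092 -0.69648319] 0.021780390106393207
r 0.1126869118370662 sweep -42.1188688266209 -153.71820347914093
[ 0.   -0.15 -0.  ] 0.07
[ 0.02 -0.3  -0.  ] 0.13
[ 0.04 -0.45 -0.  ] 0.2
[ 0.07 -0.6  -0.  ] 0.27
[ 0.12 -0.74 -0.  ] 0.33
[ 0.17 -0.88 -0.  ] 0.4
[ 0.23 -1.02 -0.  ] 0.47
[ 0.3  -1.15 -0.  ] 0.53
[ 0.38 -1.28 -0.  ] 0.6
[ 0.47 -1.4  -0.  ] 0.67
[ 0.56 -1.52 -0.  ] 0.74
```

Emit:
move_arm --pt "-0.8 0 -0.15 0 0 0 0.07" --pt "-0.8 0.02 -0.3 0 0 0 0.13" --pt "-0.8 0.04 -0.45 0 0 0 0.2" --pt "-0.8 0.07 -0.6 0 0 0 0.27" --pt "-0.8 0.12 -0.74 0 0 0 0.33" --pt "-0.8 0.17 -0.88 0 0 0 0.4" --pt "-0.8 0.23 -1.02 0 0 0 0.47" --pt "-0.8 0.3 -1.15 0 0 0 0.53" --pt "-0.8 0.38 -1.28 0 0 0 0.6" --pt "-0.8 0.47 -1.4 0 0 0 0.67" --pt "-0.8 0.56 -1.52 0 0 0 0.74" --pt "-0.8 0.56 -1.52 0 0 0 0.74"

```text
time_s: 16.75
ee_pos: [0.5485, -0.0066, 0.2493]
eef_rot: [-3.141, 0.001, -0.29]
force: [-5.8, 2.6, 0.3]
grip_width: 0.0219
grip_force: 10.0
```

```bash
python3 - <<'E'
from h import *
o=ctrl.get_obs(); print(o['force'],o['grip_width'])
for n in ['top','wrist','scene']:
    _,im,d=look(n,n+'5.png')
    for c,s in yel(im):
        if s[0]<60: print(n,'yel',c,s,atz(n,c,.051,o).round(4))
    for k,z in [('lens_center',.214),('hinge_top',.228),('knob_grip',.25)]:
        for r in ctrl.tip_of(n,k)[:1]: print(n,k,round(r['score'],2),np.round(r['point'],1),atz(n,r['point'],z,o).round(4))
E
```

```text
[-5.8484844   2.58155028  0.33943969] 0.021947544113739222
wrist lens_center 0.93 [323.6 334.2] [0.4539 0.0178 0.214 ]
wrist hinge_top 0.85 [317.2  50.7] [ 0.6586 -0.0385  0.228 ]
wrist knob_grip 0.82 [324.2 249.9] [ 0.5465 -0.0094  0.25  ]
scene yel [597.6 190.1] [ 33  35 590] [-0.2105  0.4524  0.051 ]
scene yel [347.  195.5] [ 15  12 150] [0.4549 0.0164 0.051 ]
scene lens_center 0.79 [345.7 162.5] [0.4702 0.0191 0.214 ]
scene hinge_top 0.59 [277.5 178.3] [ 0.6639 -0.0289  0.228 ]
scene knob_grip 0.56 [315.8 161.5] [ 0.5559 -0.004   0.25  ]
```

View pics/wrist5.png

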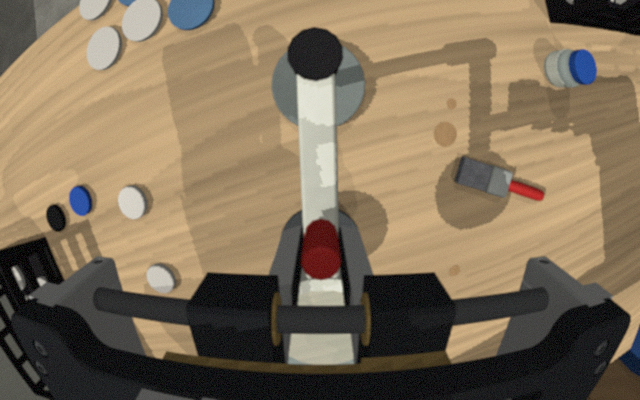

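The gripped arm at (320,200) points at the stand, and the lens reads (.454,.018) against the disc at (.454,.019). I release and rise.

Emit:
move_arm --pt "-0.5 0 0 0 0 0 0" --pt "-0.2 0 0 0 0 0 0" --pt "0.2 0 0 0 0 0 0" --pt "0.2 0 0 0 0 0 0" --pt "0.2 0 0 -0.3 0 0 0" --pt "0.2 0 0 -0.8 0 0 0" --pt "0.2 0 0 -1.5 0 0 0" --pt "0.2 0 0 -2.2 0 0 0" --pt "0.2 -0.8 0 -2.5 0 0 0" --pt "0.2 -1.6 0 -2.5 0 0 0" --pt "0.2 -2.2 0 -2.5 0 0 0" --pt "0.2 -2.2 0 -2.5 0 0 0"

```text
time_s: 18.55
ee_pos: [0.4414, 0.0247, 0.3756]
eef_rot: [-3.141, -0.002, -0.289]
force: [0.9, -0.8, 0.7]
grip_width: 0.0564
grip_force: 0.0
```

```bash
python3 - <<'E'
from h import *
o=ctrl.get_obs(); print(o['force'],o['grip_width'])
for n in ['wrist','scene']:
    o,im,d=look(n,n+'6.png')
    for c,s in yel(im):
        if s[0]<100: print(n,'yel',c,s,atz(n,c,.051,o).round(4))
    for k,z in [('lens_center',.214),('hinge_top',.228),('knob_grip',.25)]:
        for r in ctrl.tip_of(n,k)[:1]: print(n,k,round(r['score'],2),np.round(r['point'],1),atz(n,r['point'],z,o).round(4))
E
```

```text
[ 0.86796473 -0.75757924  0.65017388] 0.05635583014304689
wrist lens_center 0.94 [323.5 172.9] [0.4524 0.0171 0.214 ]
wrist knob_grip 0.89 [324.5  77.3] [ 0.5459 -0.0112  0.25  ]
scene yel [598.5 188.9] [ 31  34 535] [-0.2173  0.4512  0.051 ]
scene yel [347.1 195.6] [ 15  12 152] [0.4549 0.0169 0.051 ]
scene lens_center 0.98 [348.  161.1] [0.4617 0.0185 0.214 ]
scene hinge_top 0.72 [279.  177.2] [ 0.6586 -0.03    0.228 ]
scene knob_grip 0.78 [316.5 160.8] [ 0.5529 -0.0051  0.25  ]
```

View pics/wrist6.png

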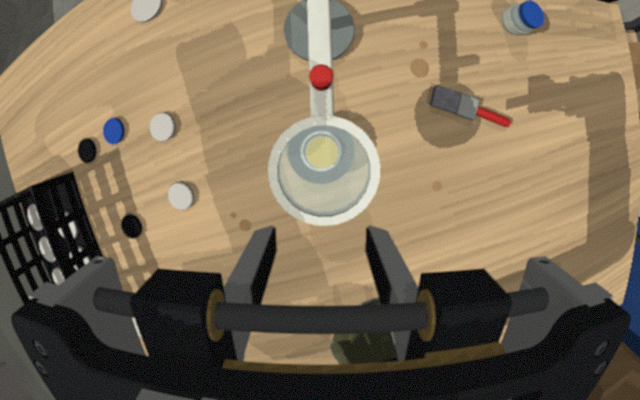

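The lens frame at (324,172) lies over the disc, seen through the glass at (322,152). After allowing for parallax, the offset is about 2 mm. Everything else is where it was, and the robot touches nothing.

```bash
python3 -c "
from station import ctrl
print(ctrl.hand_in())"
```

```text
the job is handed in; nothing more can be done
None
```

The job is handed in: the yellow disc lies yellow side up within about 1 mm of the ring's centre, the lens is over it to within about 2 mm, and the white discs, brush and jar were left alone.

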